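# Secure a reagent bottle under a ratcheted hold-down arm

## Robot

A 6-joint arm with a two-finger parallel gripper is mounted at the origin on a cart in front of the work surface, level with it; the furniture and walls round the work are solid. World frame = base frame: x ahead of the robot, y to its left, z up, the work surface at z = 0. Lengths are in m, angles in rad, forces in N, time in s.
With the tool pointing down it reaches from about 0.225 to 0.875 m from the base axis. Payload 3.4 kg.
Tool frame: the origin (TCP) lies at the very end of the fingers, on their centre line; the grasp point (between the pads) lies 19 mm behind it; z points along the fingers, y is the line along which they close (so a half turn about z gives the same grasp; the last joint's range is limited). The gripper opens to 85 mm and grips with 20 to 120 N. Pads are 22 mm wide; open, the fingers measure 114 mm over their backs; the gripper's body (76 mm by 85 mm) begins 54 mm behind the grasp point. The pads swing forward as they close: fully open they stand 13 mm farther back than shut.
Start: joints at [1.15, 0.276, 1.505, -0, 1.361, -0.121], TCP at [0.17, 0.549, 0.231] pointing down, gripper open.
Joint ranges: [-2.89, 2.89], [-0.75, 2.08], [0.22, 2.7], [-1.18, 4.32], [0.11, 2.71], [-2.7, 2.7]. Speed limits (rad/s): [2.57, 2.57, 3.14, 3.14, 3.14, 3.14].

## Interface

Orientations are given as [roll, pitch, yaw] about the fixed x, y, z axes, in that order (R = Rz(yaw) Ry(pitch) Rx(roll)).
In Python, from workcell import env gives the robot as it stands.
- The arm moves only by the tool step_arm, never from a script. Its argument "targets" is a list of rows, each a list of 5 numbers: the shift along the world's x, y, z in cm, then the turn about the world's z in rad, then the finger opening in cm, from 0 to 8.54. In form: [[x, y, z, twist, grip], ...]. A call has 1 to 8 rows; each row shifts and turns the commanded pose from where the row before left it; what a row does not reach is not made up. A row lasts 1/8 s, in which the tool goes at most 62.5 mm and 10.7 degrees, less where a joint would pass 70% of its speed; a pose out of reach is approached as far as the arm can. A call with a gripper value outside its range is refused whole. The fingers move at their own pace and stop on an object; "squeeze" is the grip in N (left out, the last holds). Time passes only in rows, so rows that do not move let the fingers close. It gives the time, the measured TCP pose, the force, the opening and the grip force at its end, in the units of the state.
- env.read_state(): the state, without advancing time (a new reading comes with each control period).
- env.camera(name): name is "side" or "top" or "wrist"; returns the picture (384x512x3 uint8, red, green, blue); there is no depth.
- env.camera_model(name): a dict with "K" (3x3 intrinsics, pixels), "extrinsics" (4x4, takes a point from camera to world coordinates). Camera axes: x right, y up, looking along -z (the intrinsics and any distortion apply to the point x, -y, -z); pixel columns grow to the right and rows downward; lengths in m; the calibration is good to about 2 mm. A picture is of the moment at which its call begins: read the wrist's pose just before it. camera_model takes no time and is no camera call; for the wrist camera it gives the pose at the moment of the call.
- env.hand_in(): hands the job in; it is judged then, once.
The state is a dict: "time_s": time; "joint_pos": joint angles; "qvel": joint speeds; "tau": joint torques, N m; "tcp_pos": TCP position; "tcp_rot": TCP orientation; "wrist_force": force on the tool from outside, world axes, zero at the start; "wrist_torque": the same for the moment, N m; "finger_gap": finger opening in m; "grip_force": force on a finger pad.
Only numpy, scipy, OpenCV 4.12 (cv2) and the standard library are available. Lean on these libraries where they do the work, as an engineer would, in place of code of your own. Each camera call takes 0.05 s, during which the arm holds its last target. There are 200 camera calls.

## Task

Lift the weighted arm of the hold-down stand, click by click, to its highest notch and let the pawl hold it there. Then stand the brown reagent bottle (the slim one with the black cap) upright in the middle of the dark round mark under the raised arm, and press the pawl's thumb plate so that the arm sinks until its pad rests on the bottle's cap; then let the pawl spring back. Keep the bottle upright and leave the other things where they are.

Things in the scene. Friction and masses are not known exactly. Their poses are not given: they have to be found in the camera images.
- bottle: Brown glass reagent bottle with black screw cap, 54 mm in diameter, 131 mm high (cap 35 mm in diameter, top 22 mm), straight body between 10 and 90 mm above the underside, 0.17 to 0.33 kg. Origin: centre of the underside; z up. Stands to the left or to the right of the stand (it may have changed places with the sample jar).
- sample_jar: Bystander: clear jar with a wide screw lid, 62 mm in diameter, 120 mm high; origin centre of underside.
- large_bottle: Bystander: pale reagent bottle, 60 mm in diameter, 141 mm high; origin centre of underside.
- tip_box: Bystander: pipette tip box with clear lid, 88 x 118 x 80 mm; origin centre of underside.
- timer: Bystander: bench timer, 38 x 62 x 58 mm; origin centre of underside.
- kit_carton: Bystander: flat carton, 96 x 165 x 58 mm; origin centre of underside.
- stand: Hold-down stand, fixed (place and yaw vary, yaw within 0.3). Base plate 190 (x) x 130 (y) x 10 mm; origin centre of underside, x away from the robot, y left. Column 151 mm high at the far end; in it slides a toothed upright rail, axis at x = +60 mm, y = 0. The rail's arm reaches 90 mm towards -x and ends in a round pad. The sprung pawl is on the rail's +y side.
- bottle_place (a point): Centre of the dark round mark (68 mm in diameter) on the top of the base plate, 90 mm in front (-x) of the rail's axis, straight under the pad. Axes as the stand's.
- pad (a point): Centre of the underside of the arm's rubber pad, 44 mm in diameter; 97 mm above the base plate's top at joint hold_arm = 0, 181 mm at the highest notch. The arm above it is 26 mm wide and its upper side lies 24 mm above this point.
- lift_grip (a point): Point on the black upright lifting grip on top of the rail, on the rail's axis: grip 50 (x) x 20 (y) x 44 mm high, this point 24 mm above its foot, 196 mm above the worktop at joint hold_arm = 0. Pinch it from above across y (20 mm) and lift straight up. Axes as the stand's.
- thumb_plate (a point): Centre of the top of the pawl's thumb plate, 30 x 32 mm, 97 mm above the worktop, 90 mm to the +y side of the rail's axis. Press it straight down to lift the pawl's nose out of the teeth: it moves about 20 mm down until the pawl is free (0.33 rad) and 30 mm to its stop (0.5 rad), against a spring (2 to 5 N).
- hold_arm (a joint): Height of rail and arm, m, up. Notches every 0.014 from 0 to 0.084 (highest); end stop 0.096. Lifted (12 N at 0.1 m/s) it clicks past the pawl within 6 mm above each notch; let go, it drops to the notch below. Starts in a low notch (under 0.03). With the pawl lifted the arm (0.5 kg) sinks by its weight, damped, 0.08 m/s. At 0.034 the pad rests on the cap of the bottle on the base plate.
- pawl (a joint): Pawl angle, rad: 0 engaged (spring returns it there; up to 0.2 with its nose on a tooth's ramp), above 0.33 free of the teeth, 0.5 at its stop.
There are look-alikes about, which are no part of the job. What is meant by the bottle is not purple or yellow, and is the smaller of those in its own colour.

How it is judged:
By the outcome, as a careful person would: the job done as asked, in the order asked, and still so for the second after the job is handed in, with the robot touching nothing.
It also fails if it takes over 72 s, if anything falls off the work surface, if the arm or the gripper's body presses on something with over 40 N, if the wrist force passes 120 N, or if a joint passes its speed limit or range.

## Working session

There is one attempt and no reset: what is moved stays moved. The work goes in short steps, Python scripts to look and compute and a tool call to move; the robot and the scene stay as the last step left them, time stands still between calls to the robot, and variables do not carry over. Pictures are saved under pics/ and viewed, at most 10 in all, crops included, and the job is handed in when it is done.

Besides the shell and the picture viewer there is one more tool, called after ">>>" as name([rows], argument=value, ...), one row to a line, values as JSON. step_arm: Moves the arm, as the interface text tells. Its arguments: {"type":"object","properties":{"targets":{"type":"array"},"squeeze":{"type":"number"}},"required":["targets"]}

```bash
mkdir -p pics
cat > h.py <<'E'
import numpy as np, cv2
from workcell import env
def snap(n,f):
    m=env.camera_model(n); im=env.camera(n); cv2.imwrite(f'pics/{f}.png',im[:,:,::-1]); np.savez(f'pics/{f}.npz',im=im,K=m['K'],E=m['extrinsics']); return im,m
def ray(m,u,v):
    K=np.array(m['K']);E=np.array(m['extrinsics'])
    d=np.linalg.inv(K)@[u,v,1]; d=E[:3,:3]@[d[0],-d[1],-d[2]]; return E[:3,3],d
def onz(m,u,v,z):
    o,d=ray(m,u,v); return o+d*(z-o[2])/d[2]
def proj(m,p):
    K=np.array(m['K']);E=np.array(m['extrinsics'])
    c=E[:3,:3].T@(np.array(p)-E[:3,3]); q=K@[c[0],-c[1],-c[2]]; return q[:2]/q[2]
E
python3 - <<'E'
from h import *
a,m=snap('top','top0'); b,n=snap('side','side0')
for x in (m,n): print({k:np.round(v,3) if not isinstance(v,str) else v for k,v in x.items()})
print(env.read_state())
cv2.imwrite('pics/both0.png',np.hstack([a,b])[:,:,::-1][:, :])
E
```

```text
{'K': array([[467.016,   0.   , 244.035],
       [  0.   , 467.016, 190.859],
       [  0.   ,   0.   ,   1.   ]]), 'extrinsics': array([[ 6.300e-02,  9.780e-01, -2.010e-01,  2.260e-01],
       [-9.980e-01,  6.200e-02, -1.200e-02, -5.400e-02],
       [ 1.000e-03,  2.010e-01,  9.800e-01,  1.687e+00],
       [ 0.000e+00,  0.000e+00,  0.000e+00,  1.000e+00]])}
{'K': array([[413.097,   0.   , 250.732],
       [  0.   , 413.097, 193.014],
       [  0.   ,   0.   ,   1.   ]]), 'extrinsics': array([[-0.998, -0.035,  0.044,  0.62 ],
       [ 0.056, -0.495,  0.867,  1.222],
       [-0.009,  0.868,  0.497,  0.847],
       [ 0.   ,  0.   ,  0.   ,  1.   ]])}
{'time_s': 0.1, 'joint_pos': array([ 1.14997009e+00,  2.76536540e-01,  1.50603983e+00,  1.38525667e-05,
        1.36068529e+00, -1.20988683e-01]), 'qvel': array([-0.0009314 , -0.00081256, -0.00284834,  0.00129094, -0.00141649,
       -0.00034537]), 'tau': array([ 8.96914989e-04, -4.17701519e+01, -2.46403652e+01, -1.44115652e-04,
        5.95262638e-03,  6.03284889e-06]), 'tcp_pos': array([0.1696312 , 0.54890579, 0.23051021]), 'tcp_rot': array([-3.13993748e+00, -2.14883241e-04,  2.84175203e+00]), 'wrist_force': array([-0.44259385, -0.35226342,  0.17580773]), 'wrist_torque': array([0.03211741, 0.06816625, 0.01745491]), 'grip_force': 0.0, 'finger_gap': 0.08555311201695834}
```

View pics/top0.png

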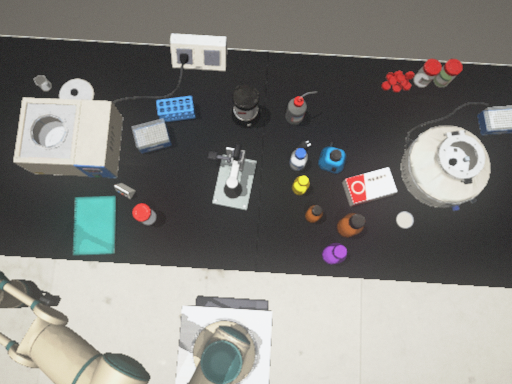

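View pics/side0.png

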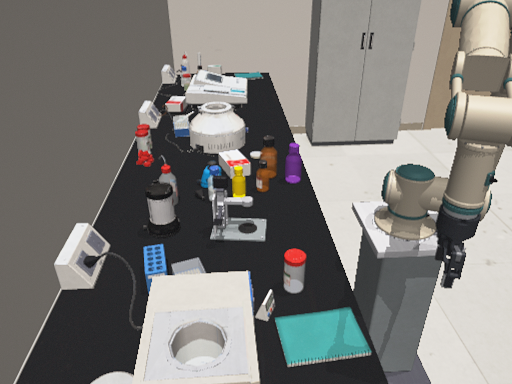

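The top view shows the stand near (235,182), the small brown bottle at (314,214) and the larger brown one at (351,225). The red-lidded jar is at (145,214). The side view agrees, with the small brown bottle at (263,177). Next I'll zoom in and measure.

Run:
```python
from h import *
T=np.load('pics/top0.npz');S=np.load('pics/side0.npz')
a=T['im'][140:245,195:375]; b=S['im'][150:250,195:310]
A=cv2.resize(a,None,fx=4,fy=4,interpolation=cv2.INTER_CUBIC);B=cv2.resize(b,None,fx=4,fy=4,interpolation=cv2.INTER_CUBIC)
cv2.imwrite('pics/ca.png',A[:,:,::-1]);cv2.imwrite('pics/cb.png',B[:,:,::-1])
mT=dict(K=T['K'],extrinsics=T['E']);mS=dict(K=S['K'],extrinsics=S['E'])
for u,v in((314,208),(316,212),(235,182)): print(onz(mT,u,v,.131))
```

```text
[ 0.50063533 -0.27481306  0.131     ]
[ 0.48740283 -0.28199337  0.131     ]
[ 0.57351115 -0.00258533  0.131     ]
```

View pics/ca.png

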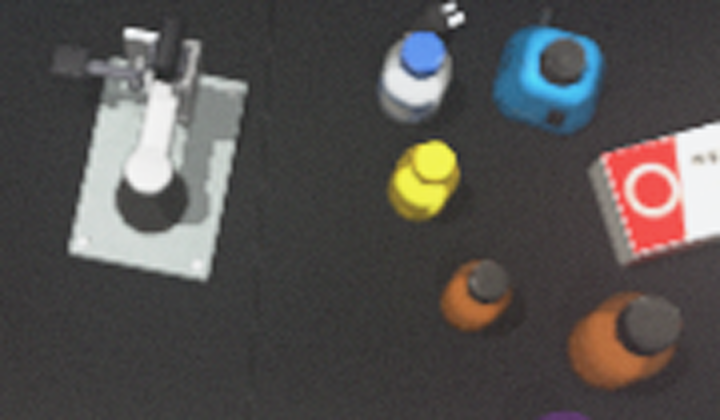

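View pics/cb.png

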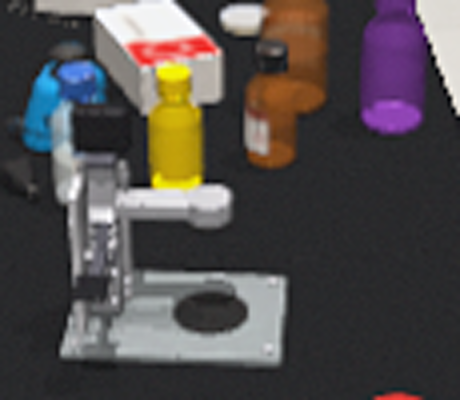

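The top crop gives the small bottle's cap at crop (488,280), plate corners at (70,253), (208,278) and (246,85), and the mark at (152,203). The grip is at (168,45) and the thumb plate at (68,60). In the side crop the mark is at (210,312), the grip top at (102,108) and the thumb plate at about (95,285).

Run:
```python
from h import *
T=np.load('pics/top0.npz');S=np.load('pics/side0.npz')
mT=dict(K=T['K'],extrinsics=T['E']);mS=dict(K=S['K'],extrinsics=S['E'])
t=lambda x,y,z:onz(mT,195+x/4-.4,140+y/4-.4,z)
s=lambda x,y,z:onz(mS,195+x/4-.4,150+y/4-.4,z)
fl,fr,br=t(70,253,.01),t(208,278,.01),t(246,85,.01)
print('corners',fl,fr,br,np.linalg.norm(fl-fr),np.linalg.norm(fr-br))
print('yaw',np.arctan2(*(fl-fr)[:2]*[-1,1]),np.arctan2(*(br-fr)[1::-1]), 'yawa',np.arctan2(-(fl-fr)[0],(fl-fr)[1]))
print('side corners',s(62,358,.01),s(280,362,.01),s(287,276,.01))
# mark: dark on plate, pixel centroids
print('mark T',t(152,203,.01),'S',s(210,312,.01))
print('bottle cap T',t(488,280,.131),'S',s(271,48,.131))
c=(fl+br)/2;print('centre',c)
y=np.arctan2(*(br-fr)[1::-1]);R=lambda dx,dy:c[:2]+[np.cos(y)*dx-np.sin(y)*dy,np.sin(y)*dx+np.cos(y)*dy]
print('pred mark',R(-.03,0),'rail',R(.06,0),'thumb',R(.06,.09),'meas thumb',t(68,60,.097),s(95,285,.097))
for h in(0,.014,.028):print(h,'grip T',t(169,45,.216+h),'S',s(102,108,.216+h),'pad top',t(149,168,.131+h),s(214,200,.131+h))
```

```text
corners [0.51751011 0.07954176 0.01      ] [ 0.50243343 -0.04744274  0.01      ] [ 0.68584427 -0.07140468  0.01      ] 0.12787638480960808 0.18496948266115135
yaw -0.1181752879437127 -0.12991047346241022 yawa -0.1181752879437127
side corners [0.70256669 0.06804053 0.01      ] [0.51726354 0.08640719 0.01      ] [ 0.4996101  -0.04544619  0.01      ]
mark T [0.56867594 0.0081067  0.01      ] S [0.57304755 0.0077639  0.01      ]
bottle cap T [ 0.49572109 -0.28375017  0.131     ] S [ 0.49630275 -0.2781107   0.131     ]
centre [0.60167719 0.00406854 0.01      ]
pred mark [0.57192998 0.0079549 ] rail [ 0.6611716  -0.00370418] thumb [0.67283068 0.08553743] meas thumb [0.67482436 0.08766492 0.097     ] [0.66999236 0.08873793 0.097     ]
0 grip T [ 0.6591622  -0.00444512  0.216     ] S [0.65955157 0.00441156 0.216     ] pad top [0.57422686 0.00824477 0.131     ] [0.56845149 0.01677211 0.131     ]
0.014 grip T [ 0.65503916 -0.00491849  0.23      ] S [0.65867477 0.03142942 0.23      ] pad top [0.57109318 0.00768309 0.145     ] [0.56946065 0.04033979 0.145     ]
0.028 grip T [ 0.65091612 -0.00539186  0.244     ] S [0.65779798 0.05844727 0.244     ] pad top [0.5679595  0.00712141 0.159     ] [0.57046981 0.06390748 0.159     ]
```

The two views agree. I take yaw ≈ -0.124, mark (0.571, 0.008), rail (0.660, -0.0035), thumb plate (0.672, 0.087), arm at about h=0, and bottle (0.496, -0.281). Moving above the grip.

>>> step_arm([
  [2,-2,1.5,0.06,8.5],
  [3,-3.4,1.5,0.06,8.5],
  [3.2,-3.6,1,0.056,8.5],
  [3.2,-3.6,0,0,8.5],
  [3.2,-3.6,0,0,8.5],
  [3.2,-3.6,0,0,8.5],
  [3.2,-3.6,0,0,8.5],
  [3.2,-3.6,0,0,8.5],
])

```text
time_s: 1.1
tcp_pos: [0.4125, 0.278, 0.271]
tcp_rot: [-3.142, -0.0, 3.018]
wrist_force: [0.4, 0.9, 0.1]
finger_gap: 0.085
grip_force: 0.0
```

>>> step_arm([
  [3.2,-3.6,0,0,8.5],
  [3.2,-3.6,0,0,8.5],
  [3.2,-3.6,0,0,8.5],
  [3.2,-3.6,0,0,8.5],
  [3.2,-3.6,0,0,8.5],
  [3.2,-3.6,0,0,8.5],
  [3,-3.3,0,0,8.5],
  [2.6,-3.4,0,0,6],
])

```text
time_s: 2.1
tcp_pos: [0.6606, -0.0048, 0.2705]
tcp_rot: [3.141, -0.001, 3.018]
wrist_force: [0.3, 0.7, 0.0]
finger_gap: 0.0698
grip_force: 0.0
```

Run:
```python
from h import *
s=env.read_state();print(s['time_s'],s['tcp_pos'],s['tcp_rot'],s['finger_gap'])
a,m=snap('wrist','w1');np.set_printoptions(precision=3,suppress=True);print(m['extrinsics'])
for p in((.66,-.0035,.216),(.572,.008,.01),(.672,.087,.097)):print(proj(m,p))
```

```text
2.1 [ 0.66062638 -0.00481219  0.27051058] [ 3.14127770e+00 -1.14020220e-03  3.01761139e+00] 0.06977740938912151
[[ 0.124 -0.951 -0.284  0.587]
 [ 0.992  0.119  0.034  0.004]
 [ 0.001 -0.286  0.958  0.415]
 [ 0.     0.     0.     1.   ]]
[258.712 211.443]
[258.327 104.329]
[332.554 178.434]
```

View pics/w1.png

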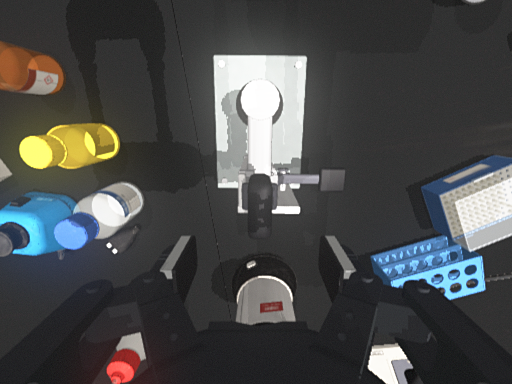

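The wrist view shows the grip around (260,206), the thumb plate at (332,180) and the mark/pad at (261,100). All are within about 2 mm of the predictions. Descend and pinch.

>>> step_arm([
  [0,0.1,-2.5,0,6],
  [0,0,-2.5,0,6],
  [0,0,-2,0,6],
  [0,0,-1.8,0,6],
  [0,0,0,0,0.5],
  [0,0,0,0,0.5],
  [0,0,0,0,0.5],
  [0,0,0,0,0.5],
], squeeze=70)

```text
time_s: 3.15
tcp_pos: [0.6602, -0.0031, 0.1843]
tcp_rot: [-3.141, 0.002, 3.017]
wrist_force: [-0.7, -1.6, 0.9]
finger_gap: 0.0189
grip_force: 69.8
```

>>> step_arm([
  [0,0,1,0,0.5],
  [0,0,1,0,0.5],
  [0,0,1,0,0.5],
  [0,0,1,0,0.5],
  [0,0,1,0,0.5],
  [0,0,1,0,0.5],
  [0,0,0,0,0.5],
])

```text
time_s: 4.03
tcp_pos: [0.6601, -0.0031, 0.2443]
tcp_rot: [-3.141, 0.001, 3.018]
wrist_force: [2.6, -3.7, -6.4]
finger_gap: 0.0192
grip_force: 72.1
```

Run:
```python
from h import *
s=env.read_state();print(s['tcp_pos'],s['wrist_force'],s['finger_gap'])
a,m=snap('side','s2')
B=cv2.resize(a[120:250,185:345],None,fx=4,fy=4,interpolation=cv2.INTER_CUBIC)
cv2.imwrite('pics/s2c.png',B[:,:,::-1])
y=-.124
for h in(.05,.056,.06,.07,.084):
  p=np.array([.571,.008,.107+h]);q=(proj(m,p)-[185,120]+.4)*4
  t=(proj(m,p+[0,0,.024])-[185,120]+.4)*4
  print(h,'pad under',q,'arm top',t)
```

```text
[ 0.66012049 -0.0030748   0.24426847] [ 2.62946343 -3.65958574 -6.44894331] 0.01923990351035315
0.05 pad under [250.09309492 288.37409019] arm top [249.70864419 263.47642272]
0.056 pad under [249.99759869 282.18959599] arm top [249.61149522 257.18489414]
0.06 pad under [249.93370736 278.05188756] arm top [249.54649614 252.97544554]
0.07 pad under [249.77317823 267.65575458] arm top [249.38317667 242.39860558]
0.084 pad under [249.54649614 252.97544554] arm top [249.15253714 227.46200693]
```

View pics/s2c.png

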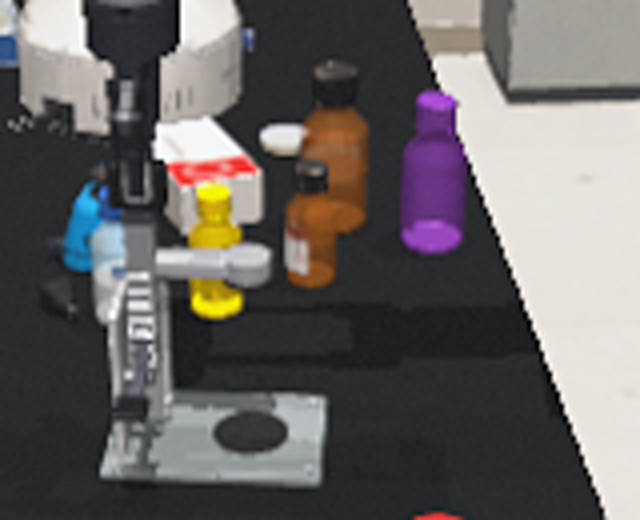

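The side crop shows the pad's mid-height at row ~265, which gives h≈0.060. The start was therefore the h≈0 notch, and 3.1 cm more takes it just past the top notch.

>>> step_arm([
  [0,0,1,0,0.5],
  [0,0,1,0,0.5],
  [0,0,0.6,0,0.5],
  [0,0,0.5,0,0.5],
  [0,0,0,0,0.5],
])

```text
time_s: 4.7
tcp_pos: [0.6601, -0.0031, 0.2752]
tcp_rot: [-3.141, 0.002, 3.018]
wrist_force: [2.6, -4.5, -4.5]
finger_gap: 0.0189
grip_force: 72.3
```

>>> step_arm([
  [0,0,-0.3,0,0.5],
  [0,0,-0.2,0,0.5],
  [0,0,-0.1,0,0.5],
  [0,0,0,0,0.5],
])

```text
time_s: 5.2
tcp_pos: [0.6601, -0.0031, 0.2685]
tcp_rot: [-3.141, 0.001, 3.018]
wrist_force: [3.3, -5.0, -4.3]
finger_gap: 0.0188
grip_force: 72.4
```

>>> step_arm([
  [0,0,0,0,5],
  [0,0,0,0,5],
  [0,0,0,0,5],
  [0,0,1.5,0,5],
  [0,0,2,0,6],
  [0,0,2,0,8.5],
])

```text
time_s: 5.95
tcp_pos: [0.6599, -0.0025, 0.3252]
tcp_rot: [3.141, 0.001, 3.018]
wrist_force: [-0.1, -0.4, 0.1]
finger_gap: 0.0761
grip_force: 0.0
```

Run:
```python
from h import *
s=env.read_state();print(s['tcp_pos'],s['wrist_force'],s['finger_gap'])
a,m=snap('side','s3');b,mt=snap('top','t3')
B=cv2.resize(a[120:250,195:345],None,fx=4,fy=4,interpolation=cv2.INTER_CUBIC)
cv2.imwrite('pics/s3c.png',B[:,:,::-1])
for h in(.07,.084):
  p=np.array([.571,.008,.119+h]);print(h,'pad mid',(proj(m,p)-[195,120]+.4)*4)
# bottle colour in side and top
for im,mm,roi,n in((a,m,(150,200,250,275),'side'),(b,mt,(195,230,302,330),'top')):
  r0,r1,c0,c1=roi
  hsv=cv2.cvtColor(im[r0:r1,c0:c1],cv2.COLOR_RGB2HSV)
  k=cv2.inRange(hsv,(3,100,60),(18,255,255))
  nn,l,st,ce=cv2.connectedComponentsWithStats(k)
  for i in range(1,nn):
    if st[i,4]>20:print(n,st[i]+[c0,r0,0,0,0],ce[i]+[c0,r0])
for z in(0,.131):print(proj(m,(.496,-.281,z)),proj(mt,(.496,-.281,z)))
```

```text
[ 0.65994911 -0.00245316  0.32518938] [-0.14252145 -0.38399742  0.0713476 ] 0.0760543295092064
0.07 pad mid [209.57901906 255.08168381]
0.084 pad mid [209.35037109 240.27406165]
side [256 150  19  42 507] [266.20315582 169.24457594]
top [305 205  18  18 154] [311.65584416 215.29220779]
[262.21413169 189.65361894] [310.35472266 215.28191612]
[262.36760923 161.28937828] [315.78772749 209.46759949]
```

View pics/s3c.png

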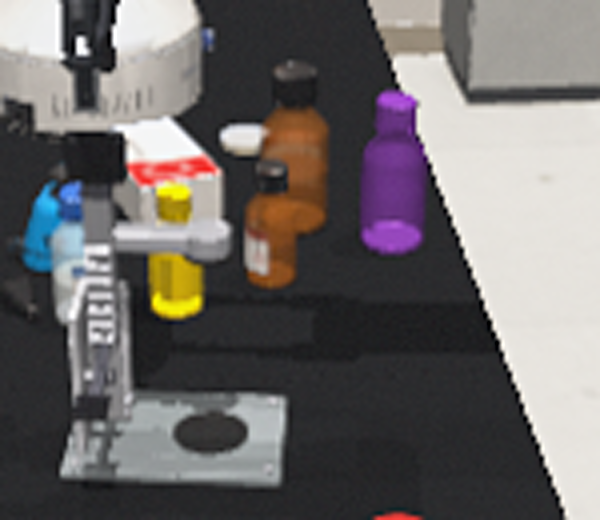

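The pad's mid-height is at row ~240, so h = 0.084: the arm is held in its top notch. The tool can't tilt, so the gripper body can't go under the pad while holding the bottle. I'll set the bottle on the plate's front-right corner, then slide it onto the mark with the back of an opened finger. First I'll check the bottle's neighbours.

Run:
```python
from h import *
T=np.load('pics/top0.npz');mT=dict(K=T['K'],extrinsics=T['E'])
t=lambda x,y,z:onz(mT,195+x/4-.4,140+y/4-.4,z).round(3)
print('big brown cap',t(650,323,.16),t(650,323,.19),'yellow',t(437,160,.13),'blue cap',t(424,53,.14))
s=env.read_state();print(s['joint_pos'])
m=env.camera_model('wrist');print(m['K'])
```

```text
big brown cap [ 0.463 -0.414  0.16 ] [ 0.459 -0.407  0.19 ] yellow [ 0.597 -0.237  0.13 ] blue cap [ 0.688 -0.221  0.14 ]
[-1.09295263e-01  3.75225454e-01  1.12602754e+00  3.30633058e-04
  1.63381162e+00 -1.55647424e+00]
[[265.34604229   0.         257.44392578]
 [  0.         265.34604229 194.98733634]
 [  0.           0.           1.        ]]
```

>>> step_arm([
  [-2,-3.2,0,0,8.5],
  [-2.5,-4.1,0,0,8.5],
  [-2.5,-4.1,-1.5,0,8.5],
  [-2.5,-4.1,-2,0,8.5],
  [-2.5,-4.1,-2,0,8.5],
  [-2.5,-4.1,-2,0,8.5],
  [-2,-3.2,-2,0,8.5],
  [-0.5,-0.85,-1,0,8.5],
])

```text
time_s: 7.05
tcp_pos: [0.4881, -0.2813, 0.2171]
tcp_rot: [3.141, -0.002, 3.015]
wrist_force: [0.2, 0.2, 0.6]
finger_gap: 0.085
grip_force: 0.0
```

Run:
```python
from h import *
s=env.read_state();print(s['time_s'],s['tcp_pos'],s['tcp_rot'])
a,m=snap('wrist','w4')
for p in((.496,-.281,.131),(.496,-.281,0)):print(proj(m,p))
```

```text
7.05 [ 0.4881047  -0.2812836   0.21705255] [ 3.14060415e+00 -1.92995223e-03  3.01498291e+00]
[258.49413758 208.44095892]
[257.9484999  177.00575662]
```

View pics/w4.png

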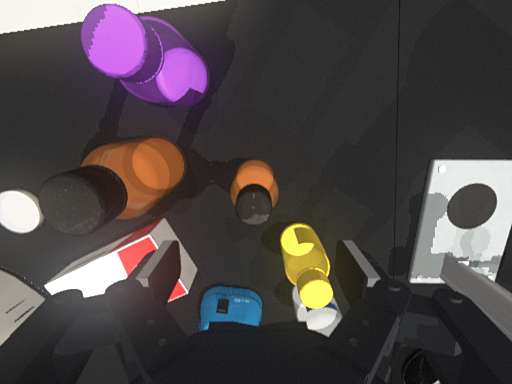

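The small bottle's cap shows at (253.5,204), about 5 px left and 4 px up of the prediction. That puts the bottle at about (0.493,-0.2855). Correct, descend and grip.

>>> step_arm([
  [-0.1,-0.35,-2,0,8.5],
  [0,0,-4,0,8.5],
  [0,0,-4,0,8.5],
  [0,0,-3.5,0,8.5],
  [0,0,-1.8,0,8.5],
  [0,0,0,0,4.5],
  [0,0,0,0,4.5],
  [0,0,0,0,4.5],
], squeeze=40)

```text
time_s: 8.1
tcp_pos: [0.49, -0.2838, 0.0668]
tcp_rot: [-3.141, 0.003, 3.018]
wrist_force: [-0.1, -0.2, 2.5]
finger_gap: 0.0513
grip_force: 42.1
```

>>> step_arm([
  [0,0,1,0,4.5],
  [0,0,2,0,4.5],
  [0,0.5,2,0.1,4.5],
  [0.2,2,1,0.15,4.5],
  [0.4,3.5,0,0.15,4.5],
  [0.4,3.5,0,0.15,4.5],
  [0.4,3.5,0,0.15,4.5],
  [0.4,3.5,0,0.085,4.5],
])

```text
time_s: 9.1
tcp_pos: [0.5067, -0.1176, 0.1259]
tcp_rot: [-3.141, 0.0, -2.478]
wrist_force: [0.5, 0.0, -2.3]
finger_gap: 0.0509
grip_force: 42.5
```

>>> step_arm([
  [0.4,3.5,0,0,4.5],
  [0.2,2.5,0,0,4.5],
  [0,1,0,0,4.5],
  [0,0,0,0,4.5],
])

```text
time_s: 9.6
tcp_pos: [0.5127, -0.0486, 0.1256]
tcp_rot: [-3.141, -0.0, -2.479]
wrist_force: [0.3, -0.7, -2.5]
finger_gap: 0.0511
grip_force: 42.6
```

Run:
```python
from h import *
s=env.read_state();print(s['time_s'],s['tcp_pos'],s['tcp_rot'],s['finger_gap'],s['wrist_force'])
a,m=snap('wrist','w5');b,n=snap('side','s5')
B=cv2.resize(b[110:250,205:345],None,fx=2.74,fy=2.74,interpolation=cv2.INTER_CUBIC)[:384]
cv2.imwrite('pics/c5.png',cv2.resize(np.hstack([a,B]),(800,342))[:,:,::-1])
d=np.array([np.cos(.661),np.sin(.661)])
p=s['tcp_pos'];zu=p[2]-.0668
for o in(0,.003,.006):
  q=p[:2]+o*d; print(o,'cap',proj(m,(*q,zu+.131)),'base side',proj(n,(*q,zu)))
```

```text
9.6 [ 0.51265509 -0.04859263  0.12559959] [-3.14118835e+00 -2.89976919e-04 -2.47932778e+00] 0.051141502853092484 [ 0.28718066 -0.70791223 -2.4911769 ]
0 cap [255.65748104 324.30670902] base side [262.81620798 206.98932348]
0.003 cap [255.66188752 330.91582808] base side [262.20511488 207.28048027]
0.006 cap [255.66621744 337.41009683] base side [261.5926309  207.57229975]
```

View pics/c5.png

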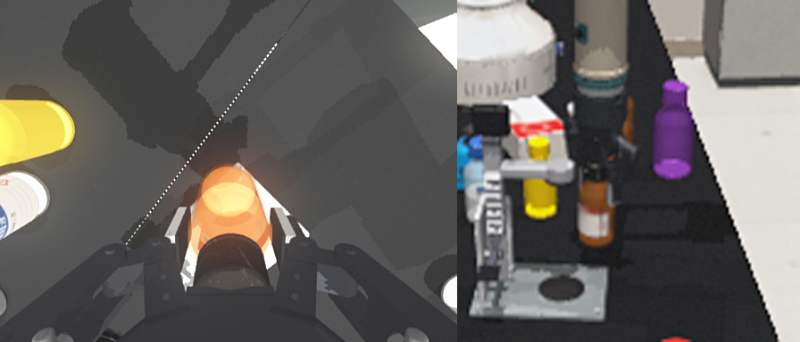

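The bottle hangs upright between the pads, clear of the arm. Move in and lower onto the corner.

>>> step_arm([
  [0.2,0.7,-1.5,0,4.5],
  [0.2,0.6,-1.5,0,4.5],
  [0,0,-1,0,4.5],
  [0,0,-0.5,0,4.5],
  [0,0,-0.15,0,4.5],
  [0,0,0,0,4.5],
])

```text
time_s: 10.45
tcp_pos: [0.5171, -0.0358, 0.079]
tcp_rot: [-3.141, 0.0, -2.481]
wrist_force: [0.9, 0.4, -3.1]
finger_gap: 0.0511
grip_force: 42.5
```

>>> step_arm([
  [0,0,-0.1,0,4.5],
  [0,0,-0.1,0,4.5],
  [0,0,0,0,4.5],
])

```text
time_s: 10.82
tcp_pos: [0.517, -0.0357, 0.077]
tcp_rot: [-3.141, 0.0, -2.48]
wrist_force: [-0.4, 0.2, -2.7]
finger_gap: 0.051
grip_force: 42.6
```

>>> step_arm([
  [0,0,-0.1,0,4.5],
  [0,0,0,0,4.5],
])

```text
time_s: 11.08
tcp_pos: [0.5173, -0.0356, 0.0768]
tcp_rot: [-3.141, 0.001, -2.48]
wrist_force: [-1.2, -0.2, 4.8]
finger_gap: 0.0506
grip_force: 43.3
```

The bottle is down on the plate. Release, rise and turn the fingers along the push diagonal.

>>> step_arm([
  [0,0,0,0,6],
  [0,0,0,0,7],
  [0,0,0,0,8.5],
  [0,0,0,0,8.5],
  [0,0,2,0,8.5],
  [0,0,3,0,8.5],
  [-1,-0.8,4,0,8.5],
  [-2,-1.6,3,0,8.5],
])

```text
time_s: 12.08
tcp_pos: [0.4875, -0.0597, 0.1973]
tcp_rot: [-3.14, 0.001, -2.479]
wrist_force: [-0.7, -1.2, 0.4]
finger_gap: 0.0848
grip_force: 0.0
```

>>> step_arm([
  [-2,-1.5,0,-0.18,8.5],
  [-1.5,-1,0,-0.18,8.5],
  [-0.8,-0.8,0,-0.18,8.5],
  [0,0,0,-0.18,8.5],
  [0,0,0,-0.18,8.5],
  [0,0,0,-0.18,8.5],
  [0,0,0,-0.18,8.5],
  [0,0,0,-0.18,8.5],
])

```text
time_s: 13.08
tcp_pos: [0.4437, -0.0926, 0.1958]
tcp_rot: [3.142, -0.0, 2.357]
wrist_force: [-0.4, 0.1, -0.5]
finger_gap: 0.085
grip_force: 0.0
```

Run:
```python
from h import *
s=env.read_state();print(s['time_s'],s['tcp_pos'],s['tcp_rot'],s['finger_gap'])
b,n=snap('side','s6'); snap('top','t6')
p=s['tcp_pos'];a=s['tcp_rot'][2]-np.pi/2; f=np.array([np.cos(a),np.sin(a),0])
print('finger dir',a)
c0,r0,k=200,90,5
B=cv2.resize(b[r0:r0+110,c0:c0+130],None,fx=k,fy=k,interpolation=cv2.INTER_CUBIC)
B=(255*(B/255.)**.5).astype(np.uint8)
cv2.imwrite('pics/c6.png',B[:,:,::-1])
for o in(-.057,0,.057,.075):
  for dz in(0,.013,.05,.073,.1):
    print(o,dz,((proj(n,p+f*o+[0,0,dz])-[c0,r0]+.4)*k).round(0))
for z in(.01,.141): print('bottle exp',z,((proj(n,(.5195,-.0338,z))-[c0,r0]+.4)*k).round(0))
```

```text
13.075 [ 0.44373361 -0.09259886  0.19575497] [ 3.14154332e+00 -1.10685170e-04  2.35676378e+00] 0.08496138118949743
finger dir 0.7859674519665965
-0.057 0 [457. 361.]
-0.057 0.013 [458. 345.]
-0.057 0.05 [460. 298.]
-0.057 0.073 [461. 268.]
-0.057 0.1 [463. 233.]
0 0 [409. 387.]
0 0.013 [409. 371.]
0 0.05 [411. 323.]
0 0.073 [412. 293.]
0 0.1 [413. 256.]
0.057 0 [358. 415.]
0.057 0.013 [358. 398.]
0.057 0.05 [359. 349.]
0.057 0.073 [360. 318.]
0.057 0.1 [360. 282.]
0.075 0 [341. 424.]
0.075 0.013 [342. 407.]
0.075 0.05 [342. 358.]
0.075 0.073 [343. 327.]
0.075 0.1 [343. 290.]
bottle exp 0.01 [308. 655.]
bottle exp 0.141 [309. 498.]
```

View pics/c6.png

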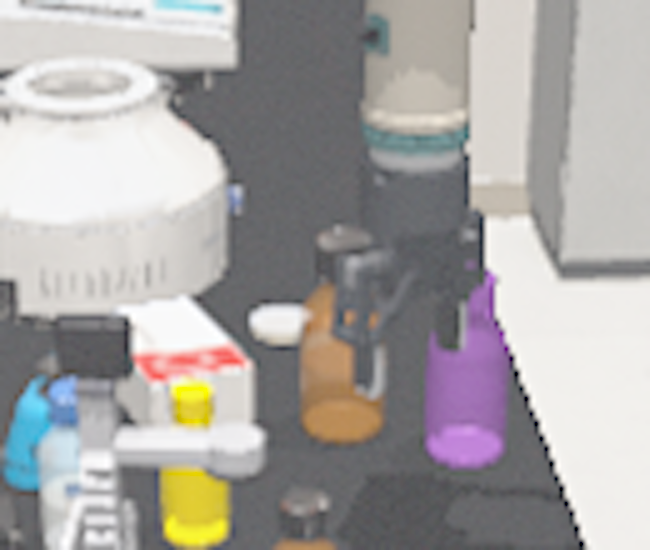

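The picture shows the fully open gripper. The left fingertip is at (372,395) and the knuckle's outer face at x≈335 for y 255–345, so the knuckle stands out ~71 mm from the axis at TCP+0.06 to +0.12. At a low TCP the knuckle contacts the bottle's straight body about 50 mm above the plate. That is workable if I push slowly and check for tilt. Next I'll locate the bottle numerically.

```bash
cat >> h.py <<'E'
def blob(im,r0,r1,c0,c1):
    hsv=cv2.cvtColor(im[r0:r1,c0:c1],cv2.COLOR_RGB2HSV)
    k=cv2.inRange(hsv,(3,100,60),(18,255,255))
    n,l,st,ce=cv2.connectedComponentsWithStats(k)
    return [(st[i]+[c0,r0,0,0,0],(ce[i]+[c0,r0]).round(2)) for i in range(1,n) if st[i,4]>12]
def capblob(m,im,p,r,thr=70):
    # dark, small blob near predicted point
    u,v=proj(m,p);u0,v0=int(u-r),int(v-r);g=im[v0:v0+2*r,u0:u0+2*r].max(2)
    return g,(u0,v0)
E
python3 - <<'E'
from h import *
L=lambda f:(lambda z:(z['im'],dict(K=z['K'],extrinsics=z['E'])))(np.load(f'pics/{f}.npz'))
t0,mt=L('top0');t6,_=L('t6');s0,ms=L('side0');s6,_=L('s6')
p0=(.494,-.285);p1=(.5195,-.0338)
b=blob(t0,200,230,300,325);print('t0',b)
for p,z in((p0,0),(p0,.131)):print('exp t0',proj(mt,(*p,z)),'s0',proj(ms,(*p,z)))
print('t6',blob(t6,180,235,220,270),[proj(mt,(*p1,z)).round(1) for z in(.01,.141)])
print('s0',blob(s0,150,200,250,275));print('s6',blob(s6,180,240,230,290),[proj(ms,(*p1,z)).round(1) for z in(.01,.141)])
E
```

```text
t0 [(array([305, 205,  18,  18, 159]), array([311.83, 215.25]))]
exp t0 [311.4318536  215.89230437] s0 [262.61377787 189.17093065]
exp t0 [316.95414553 210.12605159] s0 [262.78252555 160.84833322]
t6 [(array([243, 206,   5,   5,  14]), array([244.79, 207.93]))] [array([243.2, 204.3]), array([243.1, 197.5])]
s0 [(array([256, 150,  19,  42, 507]), array([266.2 , 169.24]))]
s6 [(array([253, 198,  15,  26, 229]), array([261.13, 207.97]))] [array([261.2, 220.6]), array([261.3, 189.3])]
```

The side view confirms the bottle at ≈(0.519,-0.034). Push direction is 0.675 rad, distance about 67 mm. Line up and go low.

>>> step_arm([
  [-0.5,-0.5,-2,-0.11,8.5],
  [-0.57,-0.54,-4,0,8.5],
  [0,0,-4,0,8.5],
  [0,0,-4,0,8.5],
  [0,0,-3,0,8.5],
  [0,0,-1.5,0,8.5],
  [0,0,-0.5,0,8.5],
  [0,0,0,0,8.5],
])

```text
time_s: 14.18
tcp_pos: [0.4334, -0.1031, 0.0059]
tcp_rot: [3.141, 0.0, 2.254]
wrist_force: [-0.2, -1.1, -0.3]
finger_gap: 0.0851
grip_force: 0.0
```

>>> step_arm([
  [0.31,0.25,0,0,8.5],
  [0.31,0.25,0,0,8.5],
  [0.31,0.25,0,0,8.5],
  [0.31,0.25,0,0,8.5],
  [0.16,0.12,0,0,8.5],
])

```text
time_s: 14.8
tcp_pos: [0.4471, -0.0917, 0.0059]
tcp_rot: [-3.141, -0.0, 2.253]
wrist_force: [-2.0, -1.6, 1.7]
finger_gap: 0.0849
grip_force: 1.3
```

```bash
cat > q.py <<'E'
from h import *
import sys
s=env.read_state();p=s['tcp_pos'];print(s['time_s'],p,s['wrist_force'])
f=sys.argv[1];b,n=snap('side','s'+f);t,mt=snap('top','t'+f)
for x in blob(b,170,240,225,275):print('s',x)
for x in blob(t,170,235,220,270):print('t',x)
d=np.array([np.cos(.675),np.sin(.675)])
q=p[:2]+.098*d;print('contact bottle exp',q,proj(n,(*q,.06)),proj(mt,(*q,.06)),'mark',proj(n,(.5715,.008,.06)))
# row profile of blob centre/width in side
hsv=cv2.cvtColor(b,cv2.COLOR_RGB2HSV);k=cv2.inRange(hsv[170:240,225:275],(3,100,60),(18,255,255))
for r in range(0,70,4):
    c=np.flatnonzero(k[r]); 
    if len(c)>3:print(170+r,225+c.min(),225+c.max(),end='; ')
E
python3 q.py 7
```

```text
14.8 [ 0.44711833 -0.09172735  0.00593753] [-1.99172328 -1.63331763  1.72241357]
s (array([260, 170,  11,   9,  85]), array([265.41, 173.46]))
s (array([252, 198,  16,  26, 237]), array([260.03, 208.26]))
t (array([235, 196,   5,  10,  26]), array([236.85, 200.35]))
contact bottle exp [ 0.52362761 -0.03048741] [260.17390053 209.46872168] [242.28050786 200.60576099] mark [247.35281058 215.80969738]
170 260 270; 174 260 270; 202 252 266; 206 252 266; 210 255 266; 222 255 266;
```

>>> step_arm([
  [0.23,0.19,0,0,8.5],
  [0.23,0.19,0,0,8.5],
  [0.23,0.19,0,0,8.5],
  [0,0,0,0,8.5],
])

```text
time_s: 15.4
tcp_pos: [0.4546, -0.0859, 0.0058]
tcp_rot: [3.141, 0.0, 2.253]
wrist_force: [-0.4, -1.6, -0.3]
finger_gap: 0.085
grip_force: 0.5
```

```bash
python3 q.py 8
```

```text
15.4 [ 0.45459087 -0.08593391  0.0058091 ] [-0.41287092 -1.61315478 -0.32382976]
s (array([260, 170,   9,   9,  68]), array([264.29, 173.35]))
s (array([249, 199,  19,  25, 243]), array([258.28, 209.18]))
t (array([232, 193,   6,   9,  27]), array([234.78, 197.15]))
contact bottle exp [ 0.53110015 -0.02469397] [258.20894399 210.40651198] [240.78416756 198.43432271] mark [247.35281058 215.80969738]
170 260 268; 174 260 268; 202 249 263; 206 249 264; 210 251 265; 214 263 266; 218 264 267; 222 255 264;
```

The body's right edge now leans about 4 px over 16 rows, so the bottle is tilting rather than sliding. Back off gently.

>>> step_arm([
  [-0.16,-0.13,0,0,8.5],
  [-0.16,-0.13,0,0,8.5],
  [-0.16,-0.13,0,0,8.5],
  [-0.16,-0.13,0,0,8.5],
  [-0.16,-0.13,0,0,8.5],
  [-0.16,-0.13,0,0,8.5],
  [-0.4,-0.3,0,0,8.5],
  [0,0,0,0,8.5],
])

```text
time_s: 16.5
tcp_pos: [0.4402, -0.097, 0.0059]
tcp_rot: [3.141, -0.0, 2.252]
wrist_force: [0.2, 0.0, -0.4]
finger_gap: 0.0851
grip_force: 0.0
```

```bash
python3 q.py 9
```

```text
16.5 [ 0.44020921 -0.09704023  0.00587301] [ 0.22839725  0.01755487 -0.41210599]
s (array([260, 170,  13,   9,  96]), array([266.06, 173.5 ]))
s (array([253, 198,  15,  26, 229]), array([261.13, 207.91]))
t (array([236, 196,   6,  13,  34]), array([238.21, 202.44]))
contact bottle exp [ 0.51671849 -0.0358003 ] [261.97907404 208.61407285] [243.6542182  202.61637243] mark [247.35281058 215.80969738]
170 260 272; 174 260 271; 178 267 270; 198 256 265; 202 253 267; 206 254 267; 210 257 267; 222 256 266;
```

The bottle rocked back upright to exactly its earlier place. The knuckle pushes too high, so I'll push with the side face of the left fingertip instead. I'll use yaw 3.556 and TCP z≈0.034, with the bottle 37 mm ahead and 64 mm left of the tool axis. Rise, turn and come down beside it.

>>> step_arm([
  [-1.5,-1.2,1,0,8.5],
  [0,0,4,0,8.5],
  [0,0,5,0,8.5],
  [0,0,5,0,8.5],
  [0,0,1.8,0.165,8.5],
  [0,0,0,0.165,8.5],
  [1,0,0,0.165,8.5],
  [1,0,0,0.165,8.5],
])

```text
time_s: 17.6
tcp_pos: [0.4457, -0.1088, 0.174]
tcp_rot: [3.141, 0.001, 2.918]
wrist_force: [0.1, -0.1, -0.7]
finger_gap: 0.0851
grip_force: 0.0
```

>>> step_arm([
  [1,0,0,0.165,8.5],
  [1,0,0,0.165,8.5],
  [1,0,0,0.165,8.5],
  [1,-0.5,0,0.15,8.5],
  [0.5,-0.3,0,0,8.5],
  [0,0,0,0,8.5],
])

```text
time_s: 18.35
tcp_pos: [0.4905, -0.117, 0.1737]
tcp_rot: [3.141, -0.0, -2.728]
wrist_force: [0.0, 0.2, 0.6]
finger_gap: 0.0849
grip_force: 0.0
```

>>> step_arm([
  [0.35,-0.45,-3,0,8.5],
  [0,0,-4,0,8.5],
  [0,0,-4,0,8.5],
  [0,0,-2,0,8.5],
  [0,0,-1,0,8.5],
  [0,0,0,0,8.5],
])

```text
time_s: 19.1
tcp_pos: [0.4936, -0.1213, 0.0337]
tcp_rot: [3.141, -0.001, -2.726]
wrist_force: [0.1, -0.4, 0.3]
finger_gap: 0.0849
grip_force: 0.0
```

```bash
cat > q.py <<'E'
from h import *
import sys
s=env.read_state();p=s['tcp_pos'];print(s['time_s'],p,s['wrist_force'])
f=sys.argv[1];b,n=snap('side','s'+f);t,mt=snap('top','t'+f)
for nm,im,m,(r0,r1,c0,c1) in(('s',b,n,(170,240,225,275)),('t',t,mt,(160,235,215,275))):
    hsv=cv2.cvtColor(im[r0:r1,c0:c1],cv2.COLOR_RGB2HSV);k=cv2.inRange(hsv,(3,100,60),(18,255,255))
    for x in blob(im,r0,r1,c0,c1):print(nm,x[0],x[1])
    print(nm,[(r0+r,int(c0+c.min()),int(c0+c.max())) for r in range(0,r1-r0,2) for c in[np.flatnonzero(k[r])] if len(c)>3 and r0+r>(185 if nm=='s' else 0)])
print('bottom of mark-bottle in side: centre z.01/.06',proj(n,(.5715,.008,.01)).round(1),proj(n,(.5715,.008,.06)).round(1),'top',proj(mt,(.5715,.008,.01)).round(1),proj(mt,(.5715,.008,.06)).round(1))
E
python3 q.py 10
```

```text
19.1 [ 0.49361999 -0.12129936  0.03367309] [ 0.14962092 -0.38354316  0.2931384 ]
s [253 198  15  26 229] [261.09 207.92]
s [(198, 256, 265), (200, 254, 267), (202, 253, 267), (204, 254, 267), (206, 254, 267), (208, 255, 267), (210, 257, 267), (220, 254, 267), (222, 255, 266)]
t [236 195   7  13  42] [238.64 202.57]
t [(202, 237, 241), (204, 237, 242), (206, 238, 241)]
bottom of mark-bottle in side: centre z.01/.06 [247.5 227.6] [247.4 215.8] top [232.7 189.6] [232.4 186.7]
```

>>> step_arm([
  [0.39,0.31,0,0,8.5],
  [0.39,0.31,0,0,8.5],
  [0.39,0.31,0,0,8.5],
  [0.31,0.25,0,0,8.5],
  [0.23,0.19,0,0,8.5],
  [0.23,0.19,0,0,8.5],
  [0,0,0,0,8.5],
])

```text
time_s: 20.08
tcp_pos: [0.5132, -0.1057, 0.0337]
tcp_rot: [3.141, -0.001, -2.725]
wrist_force: [-0.8, 0.1, -0.2]
finger_gap: 0.085
grip_force: 0.0
```

```bash
python3 q.py 11
```

```text
20.075 [ 0.51319361 -0.10573809  0.03370944] [-0.75591772  0.10857083 -0.1886174 ]
s [270 170   5   9  27] [272.63 173.89]
s [253 198  15  26 229] [261.13 207.91]
s [(198, 256, 265), (200, 254, 267), (202, 253, 267), (204, 254, 267), (206, 254, 267), (208, 255, 267), (210, 257, 267), (220, 254, 267), (222, 256, 266)]
t [246 196   5   8  26] [248.62 200.27]
t [(198, 237, 250), (200, 247, 250), (202, 246, 250)]
bottom of mark-bottle in side: centre z.01/.06 [247.5 227.6] [247.4 215.8] top [232.7 189.6] [232.4 186.7]
```

Not touching yet, or only just. Continue in small steps.

>>> step_arm([
  [0.23,0.19,0,0,8.5],
  [0.23,0.19,0,0,8.5],
  [0.23,0.19,0,0,8.5],
  [0,0,0,0,8.5],
])

```text
time_s: 20.68
tcp_pos: [0.5204, -0.1001, 0.0339]
tcp_rot: [-3.142, -0.0, -2.725]
wrist_force: [-2.1, -0.8, 0.9]
finger_gap: 0.0848
grip_force: 0.4
```

```bash
python3 q.py 12
```

```text
20.675 [ 0.52037369 -0.10006806  0.03385045] [-2.09217555 -0.83589923  0.85822393]
s [269 170   6   9  42] [271.76 173.71]
s [251 198  17  26 239] [259.6  208.35]
s [(200, 252, 265), (202, 251, 265), (204, 251, 265), (206, 252, 265), (208, 252, 266), (210, 254, 266), (220, 254, 267), (222, 255, 265)]
t [241 193   9  12  45] [245.69 198.69]
t [(196, 235, 249), (198, 244, 249), (200, 242, 249)]
bottom of mark-bottle in side: centre z.01/.06 [247.5 227.6] [247.4 215.8] top [232.7 189.6] [232.4 186.7]
```

The upper body shifted 2 px but the base stayed put, so it is tilting again. The plate grips the bottle hard and sliding won't work. New plan: pinch the cap with a light grip and draw it back so the bottle tilts about its rear edge, with its base swinging ahead of the tool. Then squeeze, carry it in with the base on the mark, and release so it falls upright. Back off first.

>>> step_arm([
  [-0.16,-0.13,0,0,8.5],
  [-0.16,-0.13,0,0,8.5],
  [-0.16,-0.13,0,0,8.5],
  [-0.16,-0.13,0,0,8.5],
  [-0.3,-0.25,0,0,8.5],
  [-0.8,-0.6,0,0,8.5],
  [0,-1,3,0,8.5],
  [0,0,5,0.1,8.5],
])

```text
time_s: 21.78
tcp_pos: [0.5011, -0.1242, 0.1132]
tcp_rot: [3.138, -0.003, -2.624]
wrist_force: [1.6, 0.6, 0.7]
finger_gap: 0.085
grip_force: 0.0
```

>>> step_arm([
  [0,1,5,0.147,8.5],
  [0,2,4,0,8.5],
  [0,2,0,0,8.5],
  [0,2,0,0,8.5],
  [0,0,0,0,7],
])

```text
time_s: 22.4
tcp_pos: [0.5022, -0.0533, 0.2039]
tcp_rot: [3.141, -0.0, -2.477]
wrist_force: [0.0, 0.1, 0.2]
finger_gap: 0.0708
grip_force: 0.0
```

```bash
python3 q.py 13
python3 - <<'E'
from h import *
s=env.read_state();print(s['tcp_pos'],s['tcp_rot'])
a,m=snap('wrist','w13')
u,v=proj(m,(.519,-.034,.141));print(u,v)
# brown blob & dark cap inside
g=a.max(2)
for x in blob(a,0,384,120,400):
  if x[0][4]>300:print(x)
print([proj(m,(.519,-.034,z)).round(0) for z in(.01,.06,.1)])
v0=int(v);u0=int(u)
print(g[v0-48:v0+40:6,u0-48:u0+49:6])
E
```

```text
22.4 [ 0.50221708 -0.05326738  0.20390467] [0.03748229 0.06434568 0.23644422]
s [260 170  15   9 106] [266.65 173.77]
s [253 198  15  26 235] [260.95 207.89]
s [(198, 256, 265), (200, 254, 267), (202, 253, 267), (204, 253, 267), (206, 253, 267), (208, 255, 267), (210, 257, 267), (220, 254, 267), (222, 255, 266)]
t [240 204  10   6  38] [245.16 206.68]
t [(204, 246, 249), (206, 242, 249), (208, 242, 247)]
bottom of mark-bottle in side: centre z.01/.06 [247.5 227.6] [247.4 215.8] top [232.7 189.6] [232.4 186.7]
[ 0.50258224 -0.05442298  0.20371259] [-3.14124422e+00 -5.43017153e-04 -2.47810447e+00]
263.64024549184836 236.61319161535067
(array([ 238,  178,   49,   56, 1583]), array([261.  , 201.85]))
[array([261., 193.]), array([262., 206.]), array([263., 219.])]
[[ 44  45  47  39  39 111 137 152 170 144 131  41  44  43  44  44  41]
 [ 45  47  47  39  40 128 181 187 190 188 188  91  45  48  44  43  43]
 [ 45  35  40  40  94 183 202 207 207 212 209 114  92  47  49  45  44]
 [ 40  38  39 121 104 184 205 204 210 212 208 158 206  73  49  49  44]
 [ 38  36 109 111 122 142 184 161  93 193 162 151 187 205  92  50  46]
 [ 34 110 116 112 127 144  39  40  40  45  47 125 181 204 202  88  47]
 [115 113 116 115 130  55  42  55  67  68  43 131 192 206 202 201  92]
 [111 113 111 118 190  38  68  75  77  77  79  74 225 206 203 202 205]
 [115 120 191 194  68  64  76  76  78  77  79  56 232 206 203 204 201]
 [155 191 191 193  63  69  78  82  83  77  87  68 237 223 204 203 195]
 [189 190 190 193 140  59  81  83  85  82  83  72 225 201 202 201 201]
 [193 192 190 194 177  63  61  82  83  73  68 154 200 202 203 200 146]
 [192 191 181 180 178 178 119  69  70  70 231 198 197 203 208  78  52]
 [106 177 177 175 177 179 195 195 222 200 200 199 212 223  47  49  52]
 [ 89 178 175 177 183 197 194 198 198 200 202 223 229  52  53  53  48]]
```

Run:
```python
from h import *
z=np.load('pics/w13.npz');m=dict(K=z['K'],extrinsics=z['E']);a=z['im']
g=a.max(2).astype(int);sat=a.max(2).astype(int)-a.min(2)
k=((g>55)&(g<100)&(sat<20)).astype(np.uint8);k[:205]=0;k[275:]=0;k[:,:225]=0;k[:,300:]=0
n,l,st,ce=cv2.connectedComponentsWithStats(cv2.morphologyEx(k,cv2.MORPH_OPEN,np.ones((3,3),np.uint8)))
for i in range(1,n):
  if st[i,4]>100:
    c=[st[i,0]+st[i,2]/2-.5,st[i,1]+st[i,3]/2-.5];print(st[i],ce[i],c,onz(m,*c,.141),onz(m,*ce[i],.141))
    pts=np.argwhere(l==i)[:,::-1].astype(np.float32);print(cv2.minEnclosingCircle(pts))
# mark/pad? 
d=np.array([np.cos(.661),np.sin(.661)]);
```

```text
[ 238  224   48   38 1353] [262.2158167  242.84552846] [np.float64(261.5), np.float64(242.5)] [ 0.52447805 -0.03200519  0.141     ] [ 0.52435633 -0.03131711  0.141     ]
((261.64892578125, 240.5), 23.780818939208984)
```

Wrist and placement data put the bottle at (0.5215,-0.0325), upright. Go to the cap, 8 mm behind its axis, and pinch lightly.

>>> step_arm([
  [0.6,0.8,-1,0,7],
  [0.66,0.9,-2,0,7],
  [0,0,-3,0,7],
  [0,0,-2,0,7],
  [0,0,-0.6,0,7],
  [0,0,0,0,3],
  [0,0,0,0,3],
  [0,0,0,0,3],
], squeeze=20)

```text
time_s: 23.55
tcp_pos: [0.5162, -0.0371, 0.1187]
tcp_rot: [-3.14, 0.001, -2.478]
wrist_force: [0.6, 0.0, 1.1]
finger_gap: 0.0339
grip_force: 21.1
```

>>> step_arm([
  [-0.48,-0.375,0.12,0,3],
  [-0.48,-0.375,0.07,0,3],
  [-0.48,-0.375,0.05,0,3],
  [-0.48,-0.375,0.02,0,3],
  [0,0,0,0,3],
])

```text
time_s: 24.18
tcp_pos: [0.4957, -0.0521, 0.1204]
tcp_rot: [3.141, -0.0, -2.479]
wrist_force: [0.5, -0.4, -3.8]
finger_gap: 0.0339
grip_force: 20.8
```

```bash
python3 q.py 14
```

```text
24.175 [ 0.4956848  -0.05207825  0.12041819] [ 0.45950696 -0.35408207 -3.75030966]
s [259 195  15  27 235] [266.54 205.29]
s [(196, 261, 271), (198, 259, 273), (200, 259, 273), (202, 259, 273), (204, 259, 273), (206, 261, 273), (208, 264, 273), (218, 260, 272), (220, 262, 270)]
t [241 210  13   6  55] [247.53 212.4 ]
t [(210, 246, 253), (212, 241, 252), (214, 243, 251)]
bottom of mark-bottle in side: centre z.01/.06 [247.5 227.6] [247.4 215.8] top [232.7 189.6] [232.4 186.7]
```

The light grip carried the bottle without pivoting. I'll instead press it down on the open table so the base can't slide, and tilt it there along the arc. Move off the plate and set it down.

>>> step_arm([
  [0,0,1,0,3],
  [-1.5,-1.2,0,0,3],
  [-2,-1.6,0,0,3],
  [0,0,0,0,3],
  [0,0,-1,0,3],
  [0,0,-0.9,0,3],
  [0,0,-0.2,0,3],
  [0,0,0,0,3],
])

```text
time_s: 25.28
tcp_pos: [0.4614, -0.0796, 0.1091]
tcp_rot: [3.141, -0.0, -2.478]
wrist_force: [0.0, -0.2, -1.6]
finger_gap: 0.0341
grip_force: 20.7
```

>>> step_arm([
  [0,0,-0.1,0,3],
  [0,0,-0.1,0,3],
  [0,0,0,0,3],
])

```text
time_s: 25.65
tcp_pos: [0.4618, -0.0799, 0.1086]
tcp_rot: [-3.14, 0.001, -2.478]
wrist_force: [-1.3, -0.6, 6.0]
finger_gap: 0.034
grip_force: 21.6
```

>>> step_arm([
  [-0.48,-0.375,0.0,0,3],
  [-0.48,-0.375,0.07,0,3],
  [-0.48,-0.375,0.06,0,3],
  [-0.48,-0.375,0.03,0,3],
  [0,0,0,0,3],
])

```text
time_s: 26.28
tcp_pos: [0.4421, -0.0954, 0.1093]
tcp_rot: [-3.141, 0.0, -2.479]
wrist_force: [1.7, 0.8, 4.1]
finger_gap: 0.034
grip_force: 20.7
```

```bash
sed -i 's/170,240,225,275/170,245,225,300/' q.py; python3 q.py 15
```

```text
26.275 [ 0.44211901 -0.09543304  0.10929077] [1.73087134 0.75779704 4.1103795 ]
s [260 170  14   9  96] [266.16 173.79]
s [268 190  17  28 226] [277.08 201.95]
s [(192, 273, 282), (194, 271, 283), (196, 271, 284), (198, 271, 284), (200, 272, 284), (202, 274, 283), (214, 268, 281), (216, 270, 281)]
t []
bottom of mark-bottle in side: centre z.01/.06 [247.5 227.6] [247.4 215.8] top [232.7 189.6] [232.4 186.7]
```

It's tilting about 0.2 rad with the base held by friction. Continue to about 0.42, then squeeze hard.

>>> step_arm([
  [-0.52,-0.405,0.0,0,3],
  [-0.52,-0.405,-0.04,0,3],
  [-0.52,-0.405,-0.07,0,3],
  [-0.52,-0.405,-0.1,0,3],
  [0,0,0,0,3],
])

```text
time_s: 27.0
tcp_pos: [0.4201, -0.1109, 0.1065]
tcp_rot: [3.14, -0.001, -2.479]
wrist_force: [0.5, 0.4, -0.8]
finger_gap: 0.0341
grip_force: 20.0
```

>>> step_arm([
  [0,0,0,0,2],
  [0,0,0,0,2],
  [0,0,1,0,2],
  [0,0,1,0,2],
  [0,0,0,0,2],
], squeeze=90)

```text
time_s: 27.62
tcp_pos: [0.4221, -0.1114, 0.128]
tcp_rot: [-3.139, 0.001, -2.478]
wrist_force: [0.0, 0.1, -3.6]
finger_gap: 0.0317
grip_force: 89.4
```

```bash
python3 q.py 16
```

```text
27.625 [ 0.42206081 -0.11144936  0.1279677 ] [ 0.04397153  0.09117575 -3.56923756]
s [260 170  17   9 129] [268.07 173.4 ]
s [269 182  20  30 237] [279.88 195.  ]
s [(186, 275, 286), (188, 274, 287), (190, 274, 288), (192, 274, 287), (194, 277, 287), (196, 279, 286), (206, 269, 283), (208, 270, 282), (210, 273, 282)]
t [252 220   3   8  23] [253.04 223.35]
t []
bottom of mark-bottle in side: centre z.01/.06 [247.5 227.6] [247.4 215.8] top [232.7 189.6] [232.4 186.7]
```

Run:
```python
from h import *
m=env.camera_model('side')
for s in(.05,.055,.06,.065):print(s,proj(m,(.5215,-.0325,.01+s)).round(1))
T=np.array([.42206,-.11145,.12797]);d=np.array([np.cos(.664),np.sin(.664),0]);z=np.array([0,0,1.])
print('lift',.128-.1065)
zE=.128-.1065+.0005
for th in(.34,.38,.42,.46):
  ax=-np.sin(th)*d+np.cos(th)*z
  for e in(.004,.008,.012):
    base=T+e*d-.12*ax; base[2]=zE+.027*np.sin(th)
    print(th,e,'s.06',proj(m,base+.06*ax).round(1),'s.085',proj(m,base+.085*ax).round(1),'s.01',proj(m,base+.01*ax).round(1))
```

```text
0.05 [260.7 209.1]
0.055 [260.7 208. ]
0.06 [260.7 206.8]
0.065 [260.7 205.6]
lift 0.021500000000000005
0.34 0.004 s.06 [281.1 192.8] s.085 [282.9 186.5] s.01 [277.6 205.3]
0.34 0.008 s.06 [280.4 193.2] s.085 [282.1 186.9] s.01 [276.8 205.7]
0.34 0.012 s.06 [279.6 193.6] s.085 [281.4 187.2] s.01 [276.1 206. ]
0.38 0.004 s.06 [280.7 193. ] s.085 [282.7 186.7] s.01 [276.8 205.5]
0.38 0.008 s.06 [279.9 193.4] s.085 [281.9 187. ] s.01 [276.1 205.8]
0.38 0.012 s.06 [279.2 193.7] s.085 [281.1 187.4] s.01 [275.3 206.2]
0.42 0.004 s.06 [280.3 193.2] s.085 [282.4 186.9] s.01 [276.1 205.7]
0.42 0.008 s.06 [279.5 193.5] s.085 [281.6 187.2] s.01 [275.3 206. ]
0.42 0.012 s.06 [278.7 193.9] s.085 [280.9 187.6] s.01 [274.5 206.4]
0.46 0.004 s.06 [279.9 193.4] s.085 [282.2 187.1] s.01 [275.3 205.9]
0.46 0.008 s.06 [279.1 193.8] s.085 [281.4 187.5] s.01 [274.5 206.2]
0.46 0.012 s.06 [278.3 194.1] s.085 [280.6 187.8] s.01 [273.7 206.6]
```

The tilted pose fits θ≈0.39, with the base about 53–55 mm ahead of the tool. Carry it in along the diagonal, stopping 4–6 mm short of the body-to-pad limit first.

>>> step_arm([
  [1,0.8,0.3,0,2],
  [1.8,1.45,0,0,2],
  [1.9,1.55,0,0,2],
  [1.9,1.55,0,0,2],
  [1.6,1.3,0,0,2],
  [1,0.8,0,0,2],
  [0.5,0.4,0,0,2],
  [0,0,0,0,2],
])

```text
time_s: 28.72
tcp_pos: [0.5181, -0.0325, 0.1298]
tcp_rot: [3.141, -0.001, -2.478]
wrist_force: [-0.7, 0.4, -3.1]
finger_gap: 0.032
grip_force: 89.5
```

```bash
cat > r.py <<'E'
from h import *
s=env.read_state();d=np.array([np.cos(.664),np.sin(.664)]);r=np.array([.5715,.008])-s['tcp_pos'][:2]
print('D',r@d*1e3,'left',(-d[1]*r[0]+d[0]*r[1])*1e3,'z',s['tcp_pos'][2],s['wrist_force'])
E
python3 r.py; python3 q.py 17
```

```text
D 67.00267452938856 left -1.0200635389425519 z 0.1297761114139608 [-0.70677074  0.37309654 -3.10339461]
28.725 [ 0.51810452 -0.03248853  0.12977611] [-0.70677074  0.37309654 -3.10339461]
s [245 194  19  31 257] [255.42 207.11]
s [(196, 252, 261), (198, 250, 262), (200, 249, 263), (202, 249, 263), (204, 250, 263), (206, 252, 262), (208, 253, 262), (218, 245, 259), (220, 245, 258), (222, 248, 258)]
t []
bottom of mark-bottle in side: centre z.01/.06 [247.5 227.6] [247.4 215.8] top [232.7 189.6] [232.4 186.7]
```

>>> step_arm([
  [0.13,0.08,-0.2,0,2],
  [0.13,0.08,-0.2,0,2],
  [0.13,0.08,-0.2,0,2],
  [0,0,0,0,2],
])

```text
time_s: 29.32
tcp_pos: [0.5221, -0.0301, 0.1237]
tcp_rot: [3.141, -0.0, -2.478]
wrist_force: [-0.4, 1.1, -2.6]
finger_gap: 0.0318
grip_force: 89.5
```

```bash
python3 r.py
```

```text
D 62.42327423084552 left -0.4617652875771386 z 0.1236851603265664 [-0.44793397  1.12690611 -2.57452894]
```

>>> step_arm([
  [0.08,0.06,0,0,2],
  [0.08,0.06,0,0,2],
  [0.08,0.06,0,0,2],
  [0,0,0,0,2],
])

```text
time_s: 29.82
tcp_pos: [0.5246, -0.0283, 0.124]
tcp_rot: [3.142, 0.0, -2.478]
wrist_force: [0.1, -0.3, -2.0]
finger_gap: 0.0317
grip_force: 89.5
```

```bash
python3 r.py
```

```text
D 59.258855350152274 left -0.3269753990403773 z 0.12395886751968752 [ 0.14425962 -0.30087646 -2.02298755]
```

>>> step_arm([
  [0.08,0.06,0,0,2],
  [0.08,0.06,0,0,2],
  [0,0,0,0,2],
])

```text
time_s: 30.2
tcp_pos: [0.5262, -0.0271, 0.124]
tcp_rot: [-3.142, 0.0, -2.478]
wrist_force: [0.0, 0.6, -2.9]
finger_gap: 0.0319
grip_force: 89.5
```

```bash
python3 r.py; sed -i 's/225,300/215,290/' q.py; python3 q.py 18
```

```text
D 57.277074088822054 left -0.24928173808755685 z 0.12397573157431527 [ 0.04330859  0.59698196 -2.91340102]
30.2 [ 0.52623876 -0.02710193  0.12397573] [ 0.04330859  0.59698196 -2.91340102]
s [270 170   7   5  25] [273.56 171.48]
s [243 197  19  30 258] [253.22 209.53]
s [(198, 250, 258), (200, 248, 260), (202, 247, 261), (204, 247, 261), (206, 247, 261), (208, 249, 260), (210, 250, 260), (220, 243, 257), (222, 243, 256), (224, 244, 256), (226, 249, 254)]
t []
bottom of mark-bottle in side: centre z.01/.06 [247.5 227.6] [247.4 215.8] top [232.7 189.6] [232.4 186.7]
```

>>> step_arm([
  [0.08,0.06,0,0,2],
  [0.08,0.06,0,0,2],
  [0.08,0.06,-0.2,0,2],
  [0,0,-0.2,0,2],
  [0,0,0,0,2],
])

```text
time_s: 30.92
tcp_pos: [0.5283, -0.0253, 0.1196]
tcp_rot: [3.141, -0.001, -2.478]
wrist_force: [0.2, 0.9, -2.3]
finger_gap: 0.0315
grip_force: 89.5
```

```bash
python3 r.py;  python3 q.py 19
```

```text
D 54.56400908201745 left -0.44808163433895587 z 0.11959450874473265 [ 0.22324735  0.90848239 -2.25101172]
30.925 [ 0.52825288 -0.02527339  0.11959451] [ 0.22324735  0.90848239 -2.25101172]
s [269 170   8   6  38] [272.92 172.03]
s [243 198  19  30 252] [252.71 210.56]
s [(200, 249, 258), (202, 247, 260), (204, 247, 260), (206, 246, 261), (208, 248, 260), (210, 249, 259), (212, 252, 259), (222, 243, 256), (224, 243, 255), (226, 245, 255)]
t []
bottom of mark-bottle in side: centre z.01/.06 [247.5 227.6] [247.4 215.8] top [232.7 189.6] [232.4 186.7]
```

>>> step_arm([
  [0,0,-0.15,0,2],
  [0,0,-0.1,0,2],
  [0,0,0,0,2],
])

```text
time_s: 31.4
tcp_pos: [0.5286, -0.0253, 0.1176]
tcp_rot: [-3.142, 0.0, -2.478]
wrist_force: [-0.7, -0.0, -2.2]
finger_gap: 0.0318
grip_force: 89.5
```

>>> step_arm([
  [0,0,-0.1,0,2],
  [0,0,-0.1,0,2],
  [0,0,0,0,2],
])

```text
time_s: 31.78
tcp_pos: [0.5288, -0.0254, 0.1171]
tcp_rot: [-3.141, 0.001, -2.478]
wrist_force: [-2.7, -0.2, 9.3]
finger_gap: 0.0319
grip_force: 90.7
```

Contact. Ease the grip and pivot the bottle towards upright, advancing gently and watching the force for the pad.

>>> step_arm([
  [0,0,0,0,3],
  [0,0,0,0,3],
  [0.16,0.12,0.03,0,3],
  [0.16,0.12,0.03,0,3],
  [0.16,0.12,0.03,0,3],
  [0,0,0,0,3],
], squeeze=20)

```text
time_s: 32.52
tcp_pos: [0.5327, -0.0223, 0.1179]
tcp_rot: [-3.141, -0.002, -2.478]
wrist_force: [-3.8, -1.1, 9.5]
finger_gap: 0.0322
grip_force: 90.3
```

```bash
python3 r.py;  python3 q.py 20
```

```text
D 49.234218162161724 left 0.008400243315373479 z 0.11789344871382351 [-3.80370479 -1.11214734  9.47242555]
32.525 [ 0.53273158 -0.02234828  0.11789345] [-3.80370479 -1.11214734  9.47242555]
s [268 170   9   7  53] [272.32 172.58]
s [242 199  19  30 256] [251.98 211.8 ]
s [(200, 249, 256), (202, 247, 258), (204, 246, 259), (206, 246, 260), (208, 245, 260), (210, 247, 259), (212, 249, 259), (224, 242, 255), (226, 243, 255), (228, 247, 254)]
t []
bottom of mark-bottle in side: centre z.01/.06 [247.5 227.6] [247.4 215.8] top [232.7 189.6] [232.4 186.7]
```

>>> step_arm([
  [0,0,0,0,3.3],
  [0,0,0,0,3.4],
  [0,0,0,0,3.5],
  [0,0,0,0,3.6],
  [0,0,0,0,3.8],
])

```text
time_s: 33.25
tcp_pos: [0.5333, -0.0217, 0.116]
tcp_rot: [3.141, -0.0, -2.478]
wrist_force: [-0.2, -0.2, -0.5]
finger_gap: 0.0381
grip_force: 0.0
```

```bash
python3 r.py;  python3 q.py 21
```

```text
D 48.362629901941524 left -0.18137967615965492 z 0.11599789217678436 [-0.19148667 -0.21542555 -0.50830458]
33.25 [ 0.53330103 -0.02166169  0.11599789] [-0.19148667 -0.21542555 -0.50830458]
s [267 170  10   7  59] [271.97 172.73]
s [236 205  18  27 255] [245.09 215.67]
s [(206, 238, 249), (208, 237, 250), (210, 236, 250), (212, 236, 251), (214, 237, 251), (216, 238, 252), (218, 240, 252), (228, 240, 252), (230, 241, 250)]
t [224 180   5  13  34] [225.88 186.15]
t []
bottom of mark-bottle in side: centre z.01/.06 [247.5 227.6] [247.4 215.8] top [232.7 189.6] [232.4 186.7]
```

>>> step_arm([
  [0,0,0,0,5],
  [0,0,0,0,6],
  [0,0,0,0,6.5],
  [0,0,0,0,7],
  [0,0,0,0,7],
])

```text
time_s: 33.98
tcp_pos: [0.5333, -0.0217, 0.1163]
tcp_rot: [3.142, 0.0, -2.478]
wrist_force: [-0.2, 0.4, 0.0]
finger_gap: 0.0697
grip_force: 0.0
```

```bash
python3 q.py 22
```

```text
33.975 [ 0.5333316  -0.02172205  0.11633803] [-0.24581371  0.39249392  0.0349751 ]
s [267 170  10   6  40] [272.27 171.7 ]
s [238 204  17  28 263] [246.7  215.38]
s [(206, 240, 252), (208, 239, 253), (210, 238, 253), (212, 239, 253), (214, 239, 253), (216, 241, 253), (218, 243, 253), (228, 240, 253), (230, 242, 251)]
t [225 183   4   9  21] [226.62 187.57]
t []
bottom of mark-bottle in side: centre z.01/.06 [247.5 227.6] [247.4 215.8] top [232.7 189.6] [232.4 186.7]
```

The bottle stands upright close to the mark. Back the gripper out straight along the diagonal.

>>> step_arm([
  [-0.8,-0.62,0,0,7],
  [-1.6,-1.25,0,0,7],
  [-2.4,-1.85,0,0,7],
  [-3,-2.4,0,0,7],
  [-3,-2.4,0,0,7],
  [-2,-4,3,0,7],
  [0,-5,4,0,7],
])

```text
time_s: 34.95
tcp_pos: [0.413, -0.1742, 0.1843]
tcp_rot: [-3.129, -0.038, -2.514]
wrist_force: [0.8, 0.5, -0.4]
finger_gap: 0.0702
grip_force: 0.0
```

```bash
cat > e.py <<'E'
from h import *
# subpixel bottle body edges in side view and mark/plate visibility; shift vs image with bottle at known place
import sys
im,m=snap('side','s'+sys.argv[1]);t,mt=snap('top','t'+sys.argv[1])
for nm,a,(r0,r1,c0,c1) in(('s',im,(200,240,228,266)),('t',t,(176,202,216,250))):
    print(nm,[(list(x[0]),list(x[1])) for x in blob(a,r0,r1,c0,c1)])
g=im[...,:].max(2)
print('side max-channel rows 222-240, cols 230-264 step 1')
for r in range(222,240):print(r,' '.join('%3d'%v for v in g[r,230:264]))
h=t.max(2);print('top')
for r in range(176,202):print(r,' '.join('%3d'%v for v in h[r,216:250]))
print([proj(m,(.5715+.034*a,.008+.034*b,.01)).round(1) for a,b in((1,0),(-1,0),(0,1),(0,-1))],[proj(mt,(.5715+.034*a,.008+.034*b,.01)).round(1) for a,b in((1,0),(-1,0),(0,1),(0,-1))])
E
python3 e.py 23
```

```text
s [([np.int64(239), np.int64(204), np.int64(16), np.int64(28), np.int64(263)], [np.float64(247.19), np.float64(215.32)])]
t [([np.int64(225), np.int64(182), np.int64(15), np.int64(14), np.int64(129)], [np.float64(232.42), np.float64(189.03)])]
side max-channel rows 222-240, cols 230-264 step 1
222 186 187 184 185 184 188 190 190 191 133 159 179 188 195 198 202 204 201 167 182 191 140 106  98 153 189 192 189 190 181 177 167 162 161
223 189 186 186 186 185 186 186 188 190 130 159 180 190 197 201 202 203 199 169 173 185 140 102  89 129 187 193 187 187 189 192 180 177 175
224 186 187 187 187 184 184 187 189 194 137 160 180 189 196 201 203 203 199 166 177 190 147 119  91  74 154 189 189 187 188 189 188 188 189
225 178 178 178 179 179 179 172 173 168 115 144 179 191 197 201 203 205 201 165 189 195 152 135 116  62  85 153 186 188 188 186 187 189 189
226 173 172 175 164 159 161 150 151 116  61 114 152 173 196 201 204 207 205 170 195 196 149 132 132  77  44  92 177 189 189 189 187 190 190
227 162 160 164 152 147 148 149 155  90  48 116 124 141 162 173 179 183 182 149 164 165 139 133 125  77  
[... 4842 characters left out ...]
 217 215 207 191 167 149 150 148 165 177 186 200 212 213 211 213 210 210 203 193 185 189 163  97
199 219 200 215 215 215 215 213 213 216 217 216 214 215 214 206 203 202 202 205 211 213 213 210 214 210 213 213 206 192 188 187 190 154  72
200 230 205 213 214 215 213 214 213 215 215 216 215 214 213 215 213 213 211 212 213 211 212 210 211 212 212 205 192 185 188 186 186 147  63
201 219 214 214 215 213 216 214 212 213 215 216 214 215 215 214 214 215 212 215 213 214 213 210 211 210 213 200 189 185 187 188 179 138  64
[array([238., 228.]), array([257.1, 227.2]), array([248. , 233.2]), array([247.1, 222.3])] [array([233.3, 180.6]), array([232. , 198.7]), array([223.4, 189. ]), array([241.9, 190.2])]
```

Measured in both views, the bottle is centred within about 2–3 mm of the mark and upright. Now to the thumb plate: rise high, close the fingers, turn them along the stand's x, and travel over.

>>> step_arm([
  [0,0,4,0,0],
  [0,0,5,-0.16,0],
  [0,0,5,-0.17,0],
  [1,1,1,-0.17,0],
  [2.5,2.5,0,-0.17,0],
  [2.5,2.5,0,-0.17,0],
  [2.5,2.5,0,-0.17,0],
  [2.5,2.5,0,-0.17,0],
])

```text
time_s: 36.05
tcp_pos: [0.5271, -0.0621, 0.3333]
tcp_rot: [-3.124, -0.038, 2.586]
wrist_force: [0.7, -0.0, 0.2]
finger_gap: 0.0
grip_force: 0.0
```

>>> step_arm([
  [2.5,2.5,0,-0.17,0],
  [2.5,2.5,0,-0.17,0],
  [2.5,2.5,0,-0.17,0],
  [2.5,2.5,0,-0.17,0],
  [2.5,2.5,0,-0.17,0],
  [2,2.5,0,-0.17,0],
  [0,0,0,-0.11,0],
  [0,0,0,0,0],
])

```text
time_s: 37.05
tcp_pos: [0.6719, 0.0869, 0.3331]
tcp_rot: [-3.122, -0.036, 1.463]
wrist_force: [-0.4, -0.4, 0.7]
finger_gap: -0.0002
grip_force: 0.0
```

>>> step_arm([
  [0,0,-5,0,0],
  [0,0,-5,0,0],
  [0,0,-5,0,0],
  [0,0,-4,0,0],
  [0,0,-2.5,0,0],
  [0,0,-1,0,0],
  [0,0,0,0,0],
])

```text
time_s: 37.92
tcp_pos: [0.6724, 0.0866, 0.1091]
tcp_rot: [-3.123, -0.036, 1.462]
wrist_force: [0.2, -0.1, 0.6]
finger_gap: 0.0001
grip_force: 0.0
```

```bash
sed -i '/^g=im/,/216:250/d' e.py; python3 e.py 24
python3 - <<'E'
from h import *
print(env.read_state()['tcp_pos'],env.read_state()['wrist_force'])
E
```

```text
s [([np.int64(239), np.int64(204), np.int64(16), np.int64(28), np.int64(261)], [np.float64(247.09), np.float64(215.46)])]
t [([np.int64(225), np.int64(182), np.int64(15), np.int64(14), np.int64(129)], [np.float64(232.54), np.float64(189.1)])]
[array([238., 228.]), array([257.1, 227.2]), array([248. , 233.2]), array([247.1, 222.3])] [array([233.3, 180.6]), array([232. , 198.7]), array([223.4, 189. ]), array([241.9, 190.2])]
[0.67359285 0.08686964 0.11069472] [0.06652693 0.74114694 0.25325687]
```

Bottle undisturbed. Press the plate down and watch the force.

>>> step_arm([
  [0,0,-1,0,0],
  [0,0,-0.8,0,0],
  [0,0,-0.6,0,0],
  [0,0,0,0,0],
])

```text
time_s: 38.52
tcp_pos: [0.672, 0.0867, 0.0842]
tcp_rot: [-3.122, -0.035, 1.462]
wrist_force: [-0.3, -0.1, 0.3]
finger_gap: 0.0002
grip_force: 0.0
```

>>> step_arm([
  [0,0,-0.6,0,0],
  [0,0,-0.5,0,0],
  [0,0,0,0,0],
])

```text
time_s: 38.9
tcp_pos: [0.6727, 0.0868, 0.0738]
tcp_rot: [-3.124, -0.036, 1.461]
wrist_force: [-1.1, -0.7, 2.8]
finger_gap: 0.0
grip_force: 0.9
```

Run:
```python
from h import *
print(env.read_state()['tcp_pos'],env.read_state()['wrist_force'])
T=np.load('pics/top0.npz')['im'];w=np.load('pics/w1.npz');m=dict(K=w['K'],extrinsics=w['E']);a=w['im']
# thumb plate in w1 picture: mid-grey block right of the rail
g=a.max(2).astype(int);sub=g[150:215,300:360]
print(sub[::4,::3])
print('plate centre', onz(m,332,180,.097), 'corners pred',[proj(m,(.672+x,.087+y,.097)).round(0) for x in(-.015,.015) for y in(-.016,.016)])
t,mt=snap('top','t25');s,ms=snap('side','s25')
```

```text
[0.67272192 0.08677496 0.07378468] [-1.13973324 -0.73694065  2.7540729 ]
[[228  67  74  73  66  67  66  63  63  59  58  61  60  59  58  58  57  56
   52  58]
 [219  70  72  67  65  64  63  61  61  58  59  61  61  59  56  56  54  55
   56  53]
 [182  65  64  66  65  62  64  58  58  58  54  61  62  60  57  55  55  57
   54  52]
 [126  65  61  68  64  64  64  60  59  59  57  56  59  58  57  55  56  56
   54  51]
 [122  61  60  70  65  62  61  60  57  59  58  60  57  55  58  55  54  54
   55  54]
 [107  62  59  64  64  63  62  71 110 104  97  96  97  90  93  63  59  54
   56  51]
 [106 100  99  99  94  93  98  78 114 110 103  98 100  97 100  55  55  55
   54  53]
 [171 167 182 183 183 186 187  83 108 104  97  95  96  92  91  50  54  55
   54  51]
 [156 173 170 172 174 173 107  85 102  97  92  91  88  86  87  53  56  56
   57  52]
 [ 86  69  70  69  61  62  48  96 100  90  86  87  84  81  83  54  59  53
   52  54]
 [ 70  70  69  70  65  60  53  86  80  75  71  71  69  66  64  54  57  54
   55  56]
 [ 69  72  67  67  65  66  62  55  56  56  57  60  61  57  58  54  54  53
   53  53]
 [ 71  68  68  67  69  66  59  58  58  55  62  60  60  58  55  55  55  55
   53  55]
 [ 69  65  68  68  65  66  59  58  55  57  60  60  59  56  56  56  55  54
   53  53]
 [ 64  67  68  66  64  63  57  59  57  56  59  58  58  55  56  55  54  53
   56  54]
 [119  66  63  63  63  63  57  57  56  58  57  56  57  57  56  53  54  53
   52  54]
 [ 57  58  61  61  61  58  58  55  55  56  57  58  57  56  54  56  55  55
   56  55]]
plate centre [0.67389231 0.08623902 0.097     ] corners pred [array([319., 168.]), array([345., 165.]), array([320., 192.]), array([346., 189.])]
```

The fingers are on the plate: 23 mm down with 2.8 N, consistent with the spring. A bit lower and hold while the arm sinks.

>>> step_arm([
  [0,0,-0.25,0,0],
  [0,0,0,0,0],
  [0,0,0,0,0],
  [0,0,0,0,0],
  [0,0,0,0,0],
  [0,0,0,0,0],
  [0,0,0,0,0],
  [0,0,0,0,0],
])

```text
time_s: 40.0
tcp_pos: [0.673, 0.087, 0.0718]
tcp_rot: [-3.125, -0.036, 1.462]
wrist_force: [-0.1, -1.0, 1.7]
finger_gap: -0.0002
grip_force: 1.0
```

```bash
cat > a.py <<'E'
from h import *
import sys
L=lambda f:np.load(f'pics/{f}.npz')['im'].astype(int)
im,m=snap('side','s'+sys.argv[1]);t,mt=snap('top','t'+sys.argv[1])
print('blob s',[(list(map(int,x[0])),list(x[1])) for x in blob(im,190,240,228,266)],'t',[(list(map(int,x[0])),list(x[1])) for x in blob(t,176,202,216,250)])
for h in(.028,.034,.042,.084):print(h,'pad top/under',proj(m,(.5715,.008,.131+h)).round(1),proj(m,(.5715,.008,.107+h)).round(1))
for f in('s24','s'+sys.argv[1]):
    q=L(f).max(2);print(f,'col 247 rows 165..215',q[165:216,247])
E
python3 a.py 26
```

```text
blob s [([239, 204, 16, 28, 257], [np.float64(247.04), np.float64(215.37)])] t [([225, 183, 15, 13, 115], [np.float64(232.72), np.float64(189.47)])]
0.028 pad top/under [247.  191.2] [247.1 197.3]
0.034 pad top/under [246.9 189.6] [247.  195.8]
0.042 pad top/under [246.9 187.6] [247.  193.8]
0.084 pad top/under [246.7 176.5] [246.8 182.8]
s24 col 247 rows 165..215 [191 191 193 192 190 190 191 189 187 203 221 224 227 224 183 122 118 116
 120 100  54  36  43  47  47  44  46  44  47  39  34  35  37  55  54  39
  39  48  55  50  86 130 142 140 139 136 135 135 132 128 119]
s26 col 247 rows 165..215 [189 190 190 189 189 189 189 190 189 191 146  36  44  42  46  45  45  44
  46  47  41  35 193 236 224 227 193 124 125 116 117 119 100  55  37  34
  38  47  54  49  85 128 140 139 140 138 134 133 131 128 118]
```

The pad dropped 13 rows, exactly the predicted 0.084→0.034, so it rests on the cap. Let the pawl spring back and move clear.

>>> step_arm([
  [0,0,0.5,0,0],
  [0,0,1,0,0],
  [0,0,1.5,0,0],
  [0,0,3,0,0],
  [0,1,5,0,0],
  [0,1,5,0,0],
  [0,0,3,0,0],
  [0,0,0,0,0],
])

```text
time_s: 41.1
tcp_pos: [0.6739, 0.1069, 0.2659]
tcp_rot: [-3.131, -0.036, 1.462]
wrist_force: [-0.2, -0.2, 0.5]
finger_gap: 0.0001
grip_force: 0.0
```

```bash
python3 a.py 27
python3 - <<'E'
from h import *
s=env.read_state();print(s['time_s'],s['tcp_pos'])
a=np.load('pics/s27.npz');b=np.load('pics/s3.npz');m=dict(K=a['K'],extrinsics=a['E'])
u,v=proj(m,(.672,.087,.097));print('thumb',u,v);u=int(u);v=int(v)
for q in(b,a,np.load('pics/s26.npz')):print(q['im'].max(2)[v-6:v+16:2,u-8:u+9:2])
E
```

```text
blob s [([239, 204, 16, 28, 261], [np.float64(247.12), np.float64(215.41)])] t [([225, 183, 15, 13, 116], [np.float64(232.69), np.float64(189.53)])]
0.028 pad top/under [247.  191.2] [247.1 197.3]
0.034 pad top/under [246.9 189.6] [247.  195.8]
0.042 pad top/under [246.9 187.6] [247.  193.8]
0.084 pad top/under [246.7 176.5] [246.8 182.8]
s24 col 247 rows 165..215 [191 191 193 192 190 190 191 189 187 203 221 224 227 224 183 122 118 116
 120 100  54  36  43  47  47  44  46  44  47  39  34  35  37  55  54  39
  39  48  55  50  86 130 142 140 139 136 135 135 132 128 119]
s27 col 247 rows 165..215 [195 194 195 195 192 194 194 193 193 196 149  37  46  44  46  45  46  47
  46  47  44  38 126 159 144 199 233 228 192 142 145 147 124  70  35  33
  37  49  55  51  86 131 141 139 141 142 141 138 135 131 120]
41.2 [0.67220631 0.10667752 0.26155443]
thumb 217.742804300898 220.57978844677137
[[ 46  42 158 121 193 111  72  89 146]
 [ 45  44 159 115 102 122  88 115 132]
 [ 47  44 148  92  98 104 106 131 130]
 [ 44  43 105  46  46  46  39 131 129]
 [ 47  44  44  47  44  46  44 134 132]
 [ 45  45  48 
[... 380 characters left out ...]
45  45  49  47  48  47  38 133 134]
 [ 45  48  54  50  52  46  35 124 130]
 [ 45  43  63  70  49  45  55 105  94]
 [ 30  26  87 167  88  83  84  85  83]
 [ 26  24 103 179  84  97  84  82  90]
 [ 35  87 137 169  96 112 108 105 140]
 [ 36 173 192 167 183 138 107 182 182]]
[[ 51  46  44  39  71  40  39  49  49]
 [ 51  52  47  51  39  48  43  47  45]
 [ 42  46  44  59  76  49  40 120 115]
 [ 43  46  85 134  89  97  29 131 129]
 [ 44  45  69 117  82 111  36 130 132]
 [ 45  41  58  91  80 120  40 114 125]
 [ 44  32  71  90  87 126  39 101  92]
 [ 43  24  70  42  72 107  27  78  81]
 [ 41  28  70  63  53  50  63  78  82]
 [ 39  56  76  83  45  51  50 105 106]
 [ 27 105 109 102  86 109 110 109  98]]
```

The pad is still on the cap, the pawl has sprung back, the bottle is upright and the robot is clear.

```bash
python3 -c "
from workcell import env
print(env.hand_in())"
```

```text
the job is handed in; nothing more can be done
None
```

I handed the job in at about 41 s. The hold-down arm went to its top notch, and the brown bottle stands upright within about 3 mm of the mark's centre. The pad rests on its cap and the pawl has sprung back. The bottle rocked while I worked it under the arm but did not fall, and I saw no bystander touched.

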